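# Swap the back specimen in the hall mineral display

### The job

The wulfenite at the back of the gated mineral display is wanted in class: first lift the smoky quartz and the basalt bomb that stand in front of it out onto the cork mat, then take the wulfenite out and set it in the middle of the wooden lesson tray, and then stand the blue bowl in its stead, centred on the empty riser. Only after that bring the two stones back from the mat, the quartz to the middle of its square stand and the bomb to the middle of its round stand. Everything stands upright on its base throughout and at the end; tip nothing over.

Things in the scene. Friction and masses are not known exactly. Their poses are not given: they have to be found in the camera images.
- quartz: Smoky quartz, loose, 0.42 kg: upright brown six-sided column 46 mm across flats, straight up to 70 mm, then stepping in to a point at 96 mm. Origin: centre of its flat base, z up; one pair of flats faces its own +y and -y, the others lie 60 degrees round. Starts mid square_stand, about 13 mm before the wulfenite: grip it along the riser's y, about 55 mm above its base
- bomb: Olivine basalt bomb, loose, 0.40 kg: upright green-brown spindle-shaped stone, round in plan, 94 mm tall, base 38 mm across, 52 mm across from 32 to 60 mm above its base, tapering above. Origin: centre of its flat base, z up. Starts mid round_stand, beside the quartz about 100 mm between centres; grip it along the riser's y, about 52 mm above its base
- wulfenite: Wulfenite, loose, 0.26 kg: block of brown rock 36 mm (its x) by 80 mm (its y) by 26 mm high, with thin orange tablet crystals on its top up to 46 mm, within the rock's width. Origin: centre of its flat base, z up. Starts on the riser behind quartz and bomb, which stand in the way of a gripper's body. Grip the rock along its x, low
- bowl: Small clay bowl glazed blue, loose, 0.13 kg, open top: 58 mm outside diameter, upright wall 3.5 mm thick from 16 mm up to the rim at 40 mm, foot 40 mm across. Origin: centre of the foot's underside, z up. Starts on the table to the left or right of the display
- square_stand: Pale wooden square stand, home of the quartz, fixed on the display, 60 by 60 by 8 mm. Origin: centre of its underside, 15 mm above the table; its top is 8 mm above the origin. May be the left or the right one of the two stands
- round_stand: Pale wooden round stand, home of the bomb, fixed on the display beside the square one, 66 mm diameter, 8 mm high. Origin: centre of its underside, 15 mm above the table; its top is 8 mm above the origin. A swinging gate 48 mm high between posts of 55 mm stands about 72 mm before the stands' middles
- riser: Pale wooden riser, fixed at the display's back, 50 mm (x) by 60 mm (y) by 20 mm, under the wulfenite at first. Origin: centre of its underside, 15 mm above the table; top 20 mm above the origin. x points to the display's back, y along the display (within 0.05 rad); the back rail, 45 mm high, runs 80 mm behind the riser's middle, small stones lie in the back corners
- mat: Cork mat, the side area for quartz and bomb, fixed flat on the table left or right of the display, 140 mm (x) by 200 mm (y), 4 mm thick. Origin: centre of its underside; its top is 4 mm above it. 50 mm either side of the middle along its y leaves room for both stones
- tray: Open wooden lesson tray, fixed on the table on the other side of the display from the mat, 160 by 160 mm outside, rim 14 mm high and 6 mm thick. Origin: centre of its underside; its inner floor is 6 mm above the origin
Not all that is in view belongs to the job. Of the things like the bowl, leave any that is purple; of the rest the larger one is meant.

How it is judged:
By the outcome, as a careful person would: the job done as asked, in the order asked, and still so for the second after the job is handed in, with the robot touching nothing.
It also fails if it takes over 144 s, if anything falls off the work surface, if the arm or the gripper's body presses on something with over 40 N, if the wrist force passes 120 N, or if a joint passes its speed limit or range.

### The arm

A 6-joint arm with a two-finger parallel gripper is mounted at the origin on the work surface. World frame = base frame: x ahead of the robot, y to its left, z up, the work surface at z = 0. Lengths are in m, angles in rad, forces in N, time in s.
With the tool pointing down it reaches from about 0.275 to 0.825 m from the base axis. Payload 4.9 kg.
Tool frame: the origin (TCP) lies midway between the tips of the shut fingers; the grasp point (between the pads) lies 19 mm behind it; z points along the fingers, x is the direction in which the jaws open and shut, and the axes are right-handed (so a half turn about z gives the same grasp; the last joint's range is limited). The gripper opens to 85 mm and grips with 20 to 120 N. Pads are 22 mm wide; open, the fingers measure 114 mm over their backs; the gripper's body (76 mm by 85 mm) begins 54 mm behind the grasp point. The pads swing forward as they close: fully open they stand 13 mm farther back than shut.
Start: joints at [-1.29, 0.326, -0.193, 1.052, 0, 1.437], TCP at [0.222, -0.503, 0.202] pointing down, gripper open.
Joint ranges: [-2.65, 2.65], [-0.97, 1.79], [-1.3, 1.35], [-1.93, 2.1], [-1.47, 1.37], [-3.14, 3.14]. Speed limits (rad/s): [2.57, 2.57, 3.14, 3.14, 3.14, 3.14].

### API

Orientations are given as a unit quaternion [x, y, z, w].
In Python, from rig import get_state, eyes, job gives the robot as it stands. The module is installed in compiled form; this text tells all that it offers.
- The arm moves only by the shell command python3 -m creep 'ROWS' [FORCE]. ROWS is JSON, one flat list of numbers, 5 for each row, row after row: the shift along the tool's x, y, z normalised to -1 to 1, where 1 is 40 cm, then the turn about the tool's z normalised to -1 to 1, where 1 is 90 degrees, then the closure, from -1 (fully open) to 1 (shut). In form: [tx, ty, tz, roll, jaw, tx, ty, tz, roll, jaw, ...]. A call has 1 to 8 rows; each row shifts and turns the commanded pose from where the row before left it, along the tool's axes as they then stand; what a row does not reach is not made up. A row lasts 1/12 s, in which the tool goes at most 41.7 mm and 7.16 degrees, less where a joint would pass 70% of its speed; a pose out of reach is approached as far as the arm can. A call with a number of a shift or a turn outside -1 to 1 is refused whole. A call with a gripper value outside its range is refused whole. The fingers move at their own pace and stop on an object; FORCE is the grip in N (left out, the last holds). Time passes only in rows, so rows that do not move let the fingers close. It gives the time, the measured TCP pose, the force and the opening at its end, in the units of the state.
- get_state(): the state, without advancing time (a new reading comes with each control period).
- eyes.read_camera(name): name is "scene" or "side" or "wrist"; returns the picture (480x640x3 uint8, red, green, blue); there is no depth.
- eyes.calibration(name): a dict with "K" (3x3 intrinsics, pixels), "k1" (the pictures are not rectified: a ray, as slopes to the right and down, at radius r is drawn at 1 + k1 r^2 times it, then the intrinsics apply), "T" (4x4, takes a point from camera to world coordinates); the wrist camera has in their place "tool_from_camera" (4x4, takes a point from camera to tool coordinates, whose origin is the TCP and whose axes are the tool frame's). Camera axes: x right, y down, z forward; pixel columns grow to the right and rows downward; lengths in m; the calibration is good to about 2 mm. A picture is of the moment at which its call begins: read the wrist's pose just before it. calibration takes no time and is no camera call.
- job.job_done(): hands the job in, once; it reports no verdict.
The state is a dict: "time": time; "joint_positions": joint angles; "qd": joint speeds; "tau": joint torques, N m; "position": TCP position; "orientation": TCP orientation; "contact_force": force on the tool from outside, world axes, zero at the start; "wrist_torque": the same for the moment, N m; "opening": finger opening in m.
Only numpy, scipy, OpenCV 4.12 (cv2) and the standard library are available. Lean on these libraries where they do the work, as an engineer would, in place of code of your own. Each camera call takes 0.05 s, during which the arm holds its last target. There are 200 camera calls.

## Working session

There is one attempt and no reset: what is moved stays moved. The work goes in short steps, Python scripts to look and compute and a shell command to move; the robot and the scene stay as the last step left them, time stands still between calls to the robot, and variables do not carry over. Pictures are saved under pics/ and viewed, about 12 in all and at most 16, crops included, and the job is handed in when it is done.

```bash
ls; mkdir -p pics; python3 - <<'E'
from rig import get_state, eyes
import cv2, numpy as np
s=get_state(); print(s)
for n in ["scene","side","wrist"]:
    im=eyes.read_camera(n); cv2.imwrite(f"pics/{n}0.png",im[:,:,::-1]); c=eyes.calibration(n); print(n,{k:np.round(v,4).tolist() for k,v in c.items()})
E
```

```text
pics
{'time': 0.0, 'joint_positions': array([-1.29022579e+00,  3.26891368e-01, -1.93618603e-01,  1.05200279e+00,
        4.15114145e-06,  1.43658127e+00]), 'qd': array([-6.75102016e-04, -7.27146693e-04, -3.47461053e-04, -1.58042952e-03,
        1.27083313e-03, -9.74111253e-05]), 'tau': array([-3.44683067e-03, -4.43400729e+01,  2.62438667e+01,  1.55807950e-02,
        2.39796987e-05, -1.85527676e-05]), 'position': array([ 0.22146988, -0.50273212,  0.2016173 ]), 'orientation': array([ 8.37553782e-01, -5.46354212e-01, -6.48237429e-04, -5.62428341e-04]), 'contact_force': array([-0.76219647,  0.51494989, -0.50859385]), 'wrist_torque': array([-0.01449112, -0.02854747,  0.0714985 ]), 'opening': 0.08548201282649534}
scene {'K': [[458.9392, 0.0, 314.2797], [0.0, 458.9392, 239.0232], [0.0, 0.0, 1.0]], 'k1': -0.0154, 'T': [[0.7113, 0.4246, -0.5601, 1.0434], [0.7028, -0.4455, 0.5547, -0.4659], [-0.014, -0.7882, -0.6153, 0.5702], [0.0, 0.0, 0.0, 1.0]]}
side {'K': [[471.1857, 0.0, 316.2493], [0.0, 471.1857, 228.2976], [0.0, 0.0, 1.0]], 'k1': 0.0043, 'T': [[0.8599, -0.3863, 0.3338, 0.3292], [-0.5105, -0.658, 0.5535, -0.4392], [0.0058, -0.6463, -0.763, 0.6825], [0.0, 0.0, 0.0, 1.0]]}
wrist {'K': [[382.5122, 0.0, 322.3956], [0.0, 382.5122, 246.1571], [0.0, 0.0, 1.0]], 'k1': -0.0316, 'tool_from_camera': [[1.0, -0.0012, -0.0006, 0.0001], [0.0013, 0.9654, 0.261, -0.0652], [0.0002, -0.261, 0.9654, -0.1712], [0.0, 0.0, 0.0, 1.0]]}
```

View pics/scene0.png

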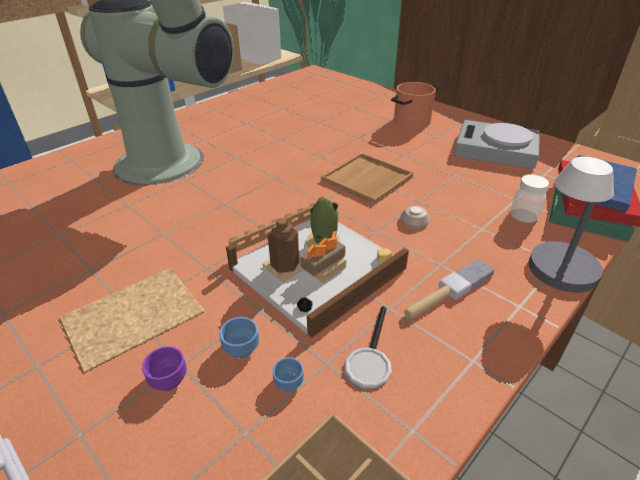

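View pics/side0.png

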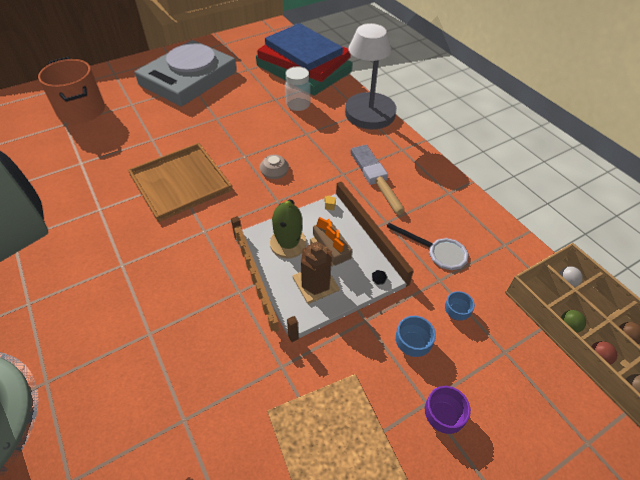

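The scene view shows the display in its middle, with the quartz at (284,245), the bomb at (323,220) and the wulfenite at (325,255). The mat is at (133,315) and the tray at (367,177).

There are three bowl candidates, given as scene / side pixels:
- **Purple:** (165,368) / (447,409). Excluded by colour.
- **Larger blue:** (240,337) / (415,335). This one fits.
- **Small blue:** (288,374) / (459,305). Too small.

Next I'll measure from two views and confirm the bowl in a crop.

```bash
cat > h.py <<'E'
import numpy as np, cv2
from scipy.spatial.transform import Rotation as R
from rig import get_state, eyes
def TK(n,s=None):
    c=eyes.calibration(n); K=np.array(c["K"]); k=c["k1"]
    if n=="wrist":
        s=s or get_state(); B=np.eye(4); B[:3,:3]=R.from_quat(s["orientation"]).as_matrix(); B[:3,3]=s["position"]
        T=B@np.array(c["tool_from_camera"])
    else: T=np.array(c["T"])
    return T,K,k
def ray(cam,uv):
    T,K,k=cam; d=cv2.undistortPoints(np.float64([[uv]]),K,np.float64([k,0,0,0]))[0,0]
    return T[:3,3],T[:3,:3]@np.r_[d,1]
def plane(cam,uv,z):
    o,d=ray(cam,uv); return o+d*(z-o[2])/d[2]
def tri(*cu):
    A=np.zeros((3,3));b=np.zeros(3);rs=[ray(*x) for x in cu]
    for o,d in rs:
        P=np.eye(3)-np.outer(d,d)/(d@d); A+=P;b+=P@o
    p=np.linalg.solve(A,b); return p,max(np.linalg.norm(np.cross(p-o,d/np.linalg.norm(d))) for o,d in rs)
def proj(cam,p):
    T,K,k=cam; q=np.linalg.inv(T)@np.r_[p,1]; x=q[:2]/q[2]; x=x*(1+k*(x@x)); return K[:2,:2]@x+K[:2,2]
def snap(n,name=None):
    s=get_state(); im=eyes.read_camera(n)[:,:,::-1].copy()
    if name: cv2.imwrite(f"pics/{name}.png",im)
    return im,TK(n,s),s
def blobs(im,lo,hi,amin=60):
    m=cv2.inRange(cv2.cvtColor(im,cv2.COLOR_BGR2HSV),np.array(lo),np.array(hi))
    m=cv2.morphologyEx(m,cv2.MORPH_CLOSE,np.ones((3,3)))
    cs,_=cv2.findContours(m,cv2.RETR_EXTERNAL,cv2.CHAIN_APPROX_NONE)
    return sorted([c for c in cs if cv2.contourArea(c)>amin],key=cv2.contourArea,reverse=True)
E
python3 - <<'E'
from h import *
a=cv2.imread("pics/scene0.png");b=cv2.imread("pics/side0.png")
A=TK("scene");B=TK("side")
for n,im,c in(("sc",a,A),("si",b,B)):
    for cn in blobs(im,(95,90,60),(125,255,255))[:6]:
        x,y,w,h=cv2.boundingRect(cn); print(n,"blue",x,y,w,h,cv2.contourArea(cn),plane(c,(x+w/2,y+h/2),.02).round(3))
L=[cv2.resize(a[180:400,140:420],None,fx=2.0,fy=2.0,interpolation=3),cv2.resize(b[180:440,225:485],None,fx=2.2,fy=2.2,interpolation=3)]
cv2.imwrite("pics/c1.png",L[0]);cv2.imwrite("pics/c2.png",L[1])
E
```

```text
sc blue 0 85 32 84 1288.0 [-0.465 -0.194  0.02 ]
sc blue 220 318 38 40 1134.0 [ 0.632 -0.225  0.02 ]
sc blue 597 163 39 48 820.0 [0.902 0.637 0.02 ]
sc blue 273 358 30 33 725.5 [ 0.735 -0.217  0.02 ]
si blue 265 24 77 46 1897.0 [0.92  0.617 0.02 ]
si blue 396 316 39 41 1191.5 [ 0.639 -0.224  0.02 ]
si blue 445 292 29 28 596.5 [ 0.735 -0.218  0.02 ]
```

View pics/c1.png

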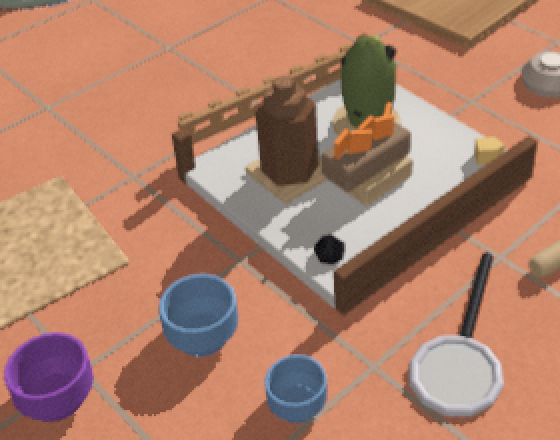

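View pics/c2.png

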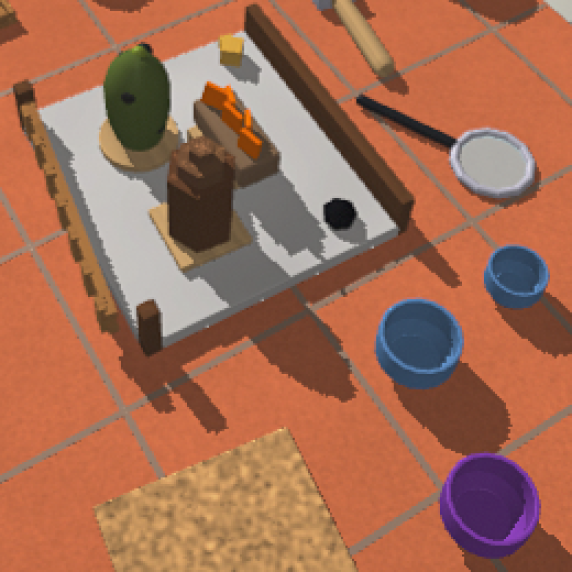

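In the crops, the large blue bowl is at c1 (199,313) and c2 (419,342). It is clearly bigger than the small blue one at c1 (297,387), so it is confirmed. Next I'll compute poses from the crop corners.

```bash
python3 - <<'E'
from h import *
A=TK("scene");B=TK("side")
c1=lambda u,v:(140+u/2,180+v/2)
c2=lambda u,v:(225+u/2.2,180+v/2.2)
def t(n,p,q): r,e=tri((A,p),(B,q)); print(n,r.round(3),"err",round(e,4))
t("standB",c1(285,198),c2(186,269)); t("standL",c1(247,171),c2(150,210)); t("standR",c1(325,178),c2(251,238))
t("plate post corner",c1(186,180),c2(150,352)); t("plate back near",c1(335,305),c2(405,230))
t("rail top near", c1(340,272),c2(410,203)); t("rail top far",c1(535,138),c2(250,8))
t("quartz tip",c1(288,83),c2(205,143)); t("bomb top",c1(370,37),c2(135,47))
t("bowl",(240,329),(415.5,329))
for n,p in (("L",(293.2,275.5)),("B",(309.5,302.3)),("R",(339.1,288.2))): print(n,plane(B,p,.023).round(3))
print("mat sc",[plane(A,p,.004).round(3)[:2].tolist() for p in((62,318),(170,274),(203,310),(82,360))])
print("mat si",[plane(B,p,.004).round(3)[:2].tolist() for p in((269,409),(355,376))])
print("tray sc",[plane(A,p,.014).round(3)[:2].tolist() for p in((321,179),(368,155),(413,175),(374,199))])
print("tray si",[plane(B,p,.014).round(3)[:2].tolist() for p in((129,179),(199,146),(232,186),(165,218))])
for n,cam,f in(("sc",A,"pics/scene0.png"),("si",B,"pics/side0.png")):
    im=cv2.imread(f)
    for lab,lo,hi,z in(("bomb",(30,70,20),(50,255,140),.07),("orange",(5,200,180),(20,255,255),.075)):
        for c in blobs(im,lo,hi,40)[:3]:
            x,y,w,h=cv2.boundingRect(c); print(n,lab,x,y,w,h,plane(cam,(x+w/2,y+h/2),z).round(3))
E
```

```text
standB [ 0.544 -0.061 -0.027] err 0.0027
standL [ 0.525 -0.063  0.026] err 0.0255
standR [ 0.592 -0.069  0.019] err 0.0186
plate post corner [ 0.479 -0.123 -0.002] err 0.0006
plate back near [ 0.695 -0.14   0.012] err 0.0002
rail top near [ 0.695 -0.135  0.045] err 0.0019
rail top far [0.706 0.104 0.042] err 0.0018
quartz tip [ 0.562 -0.06   0.118] err 0.0002
bomb top [0.562 0.042 0.119] err 0.0021
bowl [ 0.636 -0.222  0.043] err 0.0005
L [ 0.531 -0.031  0.023]
B [ 0.528 -0.09   0.023]
R [ 0.584 -0.092  0.023]
mat sc [[0.374, -0.398], [0.409, -0.213], [0.529, -0.223], [0.482, -0.411]]
mat si [[0.396, -0.203], [0.528, -0.224]]
tray sc [[0.386, 0.211], [0.391, 0.38], [0.533, 0.375], [0.532, 0.229]]
tray si [[0.361, 0.351], [0.521, 0.377], [0.533, 0.227], [0.388, 0.212]]
sc bomb 311 199 26 44 [0.563 0.036 0.07 ]
si bomb 272 200 30 48 [0.559 0.039 0.07 ]
si bomb 561 310 25 22 [ 0.831 -0.338  0.07 ]
si orange 319 217 25 29 [ 0.613 -0.017  0.075]
```

```bash
python3 -m creep '[0,0,-0.02,-0.0776,-1,0,0,-0.02,-0.0776,-1,0,0,-0.02,-0.0776,-1,0,0,-0.02,-0.0776,-1,0,0,-0.02,-0.0776,-1,0,0,-0.02,-0.0776,-1,0,0,-0.02,-0.0776,-1,0,0,0,-0.0776,-1]' 60
python3 -m creep '[0,0,0,-0.0776,-1,0,0,0,-0.0776,-1,0,0,0,-0.0776,-1,0,0,0,-0.0776,-1,0,0,0,-0.0776,-1,0,0,0,-0.0776,-1,0,0,0,-0.0776,-1,0,0,0,-0.0776,-1]'
python3 -m creep '[0,0,0,-0.0776,-1,0,0,0,-0.0776,-1,0,0,0,-0.0776,-1,0,0,0,-0.0776,-1,0,0,0,-0.0776,-1,0,0,0,-0.0776,-1,0.08,0.05,0,0,-1,0.08,0.05,0,0,-1]'
python3 -m creep '[0.08,0.05,0,0,-1,0.08,0.05,0,0,-1,0.08,0.05,0,0,-1,0.08,0.05,0,0,-1,0.08,0.05,0,0,-1,0.08,0.05,0,0,-1,0.08,0.05,0,0,-1,0.08,0.05,0,0,-1]'
python3 -m creep '[0.08,0.06,0,0,-1,0.08,0.06,0,0,-1,0.08,0.06,0,0,-1,0.08,0.06,0,0,-1,0.08,0.06,0,0,-1,0,0,0,0,-1,0,0,0,0,-1]'
python3 -c "
from h import *
im,c,s=snap('wrist','w1')"
```

```text
time: 0.82
position: [0.2219, -0.504, 0.2597]
orientation: [0.996, -0.087, 0.0, 0.001]
contact_force: [1.0, -0.6, 0.9]
opening: 0.0852
time: 1.48
position: [0.2216, -0.5031, 0.258]
orientation: [0.921, 0.39, 0.0, -0.0]
contact_force: [-0.4, -0.4, -1.4]
opening: 0.0855
time: 2.15
position: [0.2641, -0.4414, 0.2576]
orientation: [0.724, 0.69, 0.0, -0.0]
contact_force: [0.1, 0.1, -0.3]
opening: 0.0854
time: 2.82
position: [0.4365, -0.1909, 0.2583]
orientation: [0.723, 0.691, -0.0, -0.0]
contact_force: [-0.4, -0.5, 0.1]
opening: 0.0854
time: 3.4
position: [0.5634, -0.0365, 0.2575]
orientation: [0.722, 0.692, -0.001, -0.0]
contact_force: [0.3, 0.8, -0.4]
opening: 0.0853
```

View pics/w1.png

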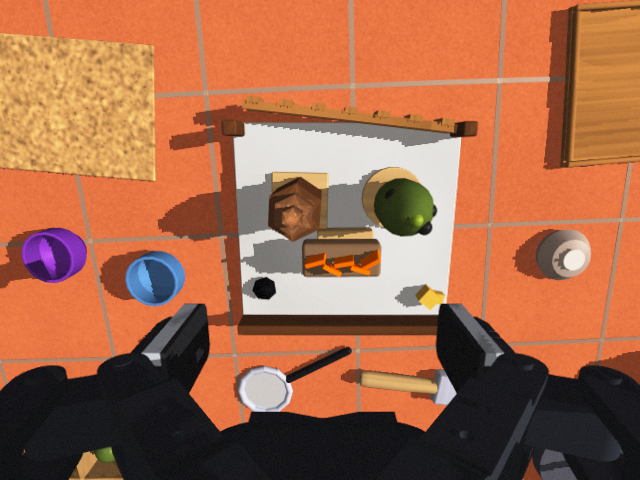

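The wrist view shows the quartz tip at (291,215), the bomb at (404,207), the rock top spanning (303–380, 240–277), the bowl at (155,278), the mat edge from (155,45) to (155,180), and the tray's left edge at x≈570.

```bash
python3 - <<'E'
from h import *
W=TK("wrist");A=TK("scene");B=TK("side")
c1=lambda u,v:(140+u/2,180+v/2)
c2=lambda u,v:(225+u/2.2,180+v/2.2)
def t(n,*a): r,e=tri(*a); print(n,r.round(4),"err",round(e,4))
t("quartz tip",(W,(291,215)),(A,c1(288,83)),(B,c2(205,143)))
t("bowl rim ctr",(W,(155,276)),(A,(240,329)),(B,(415.5,329)))
t("bomb eye",(W,(404,207)),(A,(324,220)),(B,(287,224)))
im=cv2.imread("pics/w1.png")
print("stand corners",[plane(W,p,.023).round(4)[:2] for p in((272,173),(328,173))])
print("round top edge",plane(W,(393,168),.023).round(4), plane(W,(362,195),.023).round(4))
print("plate front/back edges",[plane(W,p,.015).round(4)[:2] for p in((234,128),(460,130),(238,315),(448,315))])
for l in((303,240),(380,240),(380,277),(303,277)): print("rock",plane(W,l,.061).round(4))
print("riser",plane(W,(317,231),.035).round(4),plane(W,(372,229),.035).round(4))
print("mat",plane(W,(155,46),.004).round(4),plane(W,(155,180),.004).round(4))
print("tray",plane(W,(570,8),.014).round(4),plane(W,(564,166),.014).round(4))
t("rockcorner near-left",(W,(303,277)),(A,c1(368,190)),(B,c2(242,185)))
print(get_state()["position"],R.from_quat(get_state()["orientation"]).as_matrix()[:2,0])
E
```

```text
quartz tip [ 0.5579 -0.0612  0.1182] err 0.0063
bowl rim ctr [ 0.6324 -0.2221  0.0399] err 0.0062
bomb eye [0.5588 0.04   0.0685] err 0.0009
stand corners [array([ 0.5236, -0.0894]), array([ 0.5262, -0.0308])]
round top edge [0.524  0.0372 0.023 ] [0.5509 0.0043 0.023 ]
plate front/back edges [array([ 0.4762, -0.1264]), array([0.4884, 0.1087]), array([ 0.6868, -0.1435]), array([0.698 , 0.1043])]
rock [ 0.5878 -0.0587  0.061 ]
rock [0.5912 0.0176 0.061 ]
rock [0.6301 0.0174 0.061 ]
rock [ 0.6266 -0.0609  0.061 ]
riser [ 0.5851 -0.045   0.035 ] [0.5856 0.013  0.035 ]
mat [ 0.3909 -0.202   0.004 ] [ 0.5262 -0.2221  0.004 ]
tray [0.3758 0.2143 0.014 ] [0.5298 0.2238 0.014 ]
rockcorner near-left [ 0.6254 -0.049   0.0274] err 0.0215
[ 0.56266562 -0.03774438  0.25767785] [0.04341879 0.99905692]
```

```bash
python3 -m creep '[-0.059,-0.014,0.03,0,-1,0,0,0.08,0,-1,0,0,0.09,0,-1,0,0,0.09,0,-1,0,0,0.09,0,-1,0,0,0.08,0,-1,0,0,0.047,0,-1,0,0,0,0,-1]' 60
python3 -m creep '[0,0,0,0,0,0,0,0,0,1,0,0,0,0,1,0,0,0,0,1,0,0,0,0,1,0,0,0,0,1,0,0,0,0,1,0,0,0,0,1]'
python3 -c "
from h import *
im,c,s=snap('scene','s1'); cv2.imwrite('pics/s1c.png',cv2.resize(im[100:360,140:460],None,fx=2,fy=2))"
```

```text
time: 4.12
position: [0.5515, -0.0623, 0.0515]
orientation: [0.724, 0.69, -0.002, -0.003]
contact_force: [-1.7, 0.2, 0.7]
opening: 0.0854
time: 4.78
position: [0.5581, -0.0623, 0.0583]
orientation: [0.723, 0.691, 0.001, 0.002]
contact_force: [-1.1, -0.2, 7.5]
opening: 0.0437
```

View pics/s1c.png

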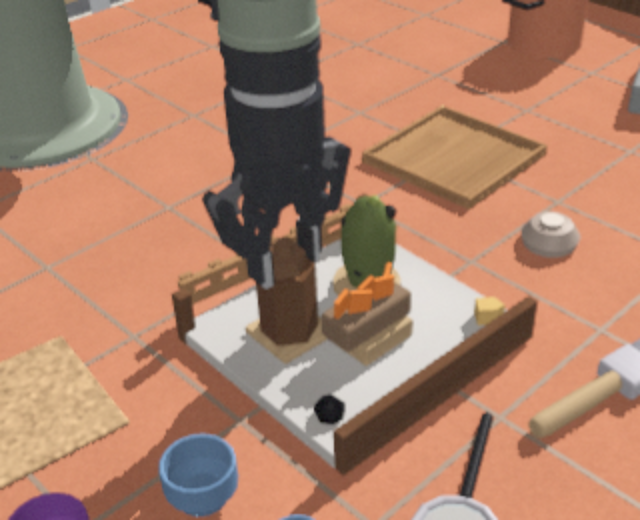

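The quartz is gripped, with an opening of 44 mm. Lifting it and carrying it to the far spot on the mat.

```bash
python3 -m creep '[0,0,-0.03,0,1,0,0,-0.06,0,1,0,0,-0.06,0,1,0,0,-0.06,0,1,0,0,-0.04,0,1,-0.04,-0.013,0,0,1,-0.08,-0.027,0,0,1,-0.08,-0.027,0,0,1]'
python3 -m creep '[-0.08,-0.027,0,0,1,-0.08,-0.027,0,0,1,-0.08,-0.027,0,0,1,-0.08,-0.027,0,0,1,-0.08,-0.027,0,0,1,-0.08,-0.027,0,0,1,-0.08,-0.027,0,0,1,-0.04,-0.013,0,0,1]'
python3 -m creep '[0,0,0,0,1,0,0,0.06,0,1,0,0,0.07,0,1,0,0,0.07,0,1,0,0,0.05,0,1,0,0,0,0,1,0,0,0,0,1]'
python3 -c "
from h import *
s=get_state();print(s['position'],s['contact_force'],s['opening'])"
```

```text
time: 5.5
position: [0.5262, -0.1404, 0.1569]
orientation: [0.722, 0.692, 0.0, 0.001]
contact_force: [0.0, -1.3, -2.7]
opening: 0.044
time: 6.17
position: [0.4328, -0.3803, 0.1565]
orientation: [0.724, 0.69, -0.001, 0.001]
contact_force: [-0.0, -0.1, -3.1]
opening: 0.043
time: 6.75
position: [0.4339, -0.3751, 0.0553]
orientation: [0.723, 0.691, 0.0, -0.001]
contact_force: [0.1, -0.0, -4.3]
opening: 0.0434
[ 0.43392576 -0.37508895  0.05526875] [ 0.09569048 -0.00861326 -4.30807659] 0.043399724669995664
```

```bash
python3 -m creep '[0.03,0.016,0.015,0,1,0,0,0.01,0,1,0,0,0.007,0,1,0,0,0.005,0,1,0,0,0.003,0,1,0,0,0,0,1]'

```

```text
time: 7.25
position: [0.4413, -0.365, 0.0397]
orientation: [0.723, 0.691, -0.0, 0.0]
contact_force: [0.3, -0.9, -3.6]
opening: 0.0432
```

```bash
python3 -m creep '[0,0,0.003,0,1,0,0,0.002,0,1,0,0,0,0,1]'

```

```text
time: 7.5
position: [0.4418, -0.3651, 0.0394]
orientation: [0.723, 0.691, 0.0, 0.001]
contact_force: [-1.2, 3.6, 8.4]
opening: 0.0432
```

```bash
python3 -m creep '[0,0,0,0,0,0,0,0,0,-0.5,0,0,0,0,-1,0,0,0,0,-1,0,0,0,0,-1,0,0,-0.04,0,-1,0,0,-0.08,0,-1,0,0,-0.08,0,-1]'
python3 -m creep '[0,0,-0.08,0,-1,0,0,-0.08,0,-1,0.05,0.012,-0.02,0,-1,0.085,0.0207,0,0,-1,0.085,0.0207,0,0,-1,0.085,0.0207,0,0,-1,0.085,0.0207,0,0,-1,0.085,0.0207,0,0,-1]'
python3 -m creep '[0.085,0.0207,0,0,-1,0.085,0.0207,0,0,-1,0.085,0.0207,0,0,-1,0.085,0.0207,0,0,-1,0.085,0.0207,0,0,-1,0.085,0.0207,0,0,-1,0.035,0.009,0,0,-1,0,0,0,0,-1]'
python3 - <<'E'
from h import *
im,c,s=snap('wrist','w2');print(s['position'],R.from_quat(s["orientation"]).as_matrix()[:2,0])
A,CA,_=snap('scene'); cv2.imwrite("pics/w2j.png",np.hstack([cv2.resize(im,(440,330)),cv2.resize(A[200:440,20:280],(357,330))]))
E
```

```text
time: 8.17
position: [0.4403, -0.3638, 0.1172]
orientation: [0.723, 0.691, -0.0, -0.002]
contact_force: [-0.1, -1.1, 0.7]
opening: 0.0856
time: 8.83
position: [0.4963, -0.1756, 0.1897]
orientation: [0.723, 0.691, 0.0, 0.0]
contact_force: [1.0, -0.7, 1.4]
opening: 0.0852
time: 9.5
position: [0.5598, 0.0416, 0.1894]
orientation: [0.721, 0.693, 0.0, -0.0]
contact_force: [-0.1, -0.5, 0.0]
opening: 0.0854
[0.5598154  0.04155593 0.18943029] [0.04034133 0.99918559]
```

View pics/w2j.png

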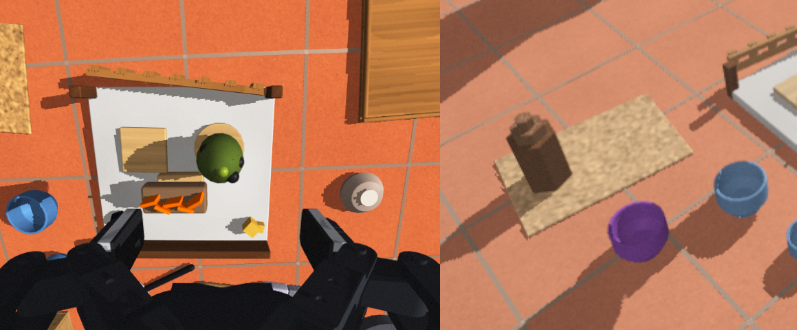

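```bash
python3 -m creep '[-0.006,-0.001,0.03,0,-1,0,0,0.08,0,-1,0,0,0.08,0,-1,0,0,0.08,0,-1,0,0,0.066,0,-1,0,0,0,0,-1,0,0,0,0,0,0,0,0,0,1]'
python3 -m creep '[0,0,0,0,1,0,0,0,0,1,0,0,0,0,1,0,0,0,0,1,0,0,0,0,1,0,0,0,0,1]'
python3 -m creep '[0,0,-0.02,0,1,0,0,-0.06,0,1,0,0,-0.06,0,1,0,0,-0.06,0,1,0,0,-0.06,0,1,0,0,0,0,1]'

```

```text
time: 10.27
position: [0.5596, 0.0349, 0.0566]
orientation: [0.723, 0.69, 0.001, 0.001]
contact_force: [0.7, 0.6, 0.4]
opening: 0.0639
time: 10.77
position: [0.561, 0.0362, 0.0581]
orientation: [0.723, 0.691, 0.002, 0.002]
contact_force: [-0.4, 1.8, 4.8]
opening: 0.0445
time: 11.27
position: [0.5619, 0.0357, 0.1651]
orientation: [0.723, 0.691, 0.003, 0.003]
contact_force: [1.4, -0.9, -2.8]
opening: 0.0441
```

```bash
python3 - <<'E'
from h import *
A,_,_=snap('scene');B,_,_=snap('side')
cv2.imwrite("pics/b1.png",np.hstack([cv2.resize(A[100:320,220:440],(400,400)),cv2.resize(B[120:340,190:410],(400,400))]))
E
```

```text
(no output)
```

View pics/b1.png

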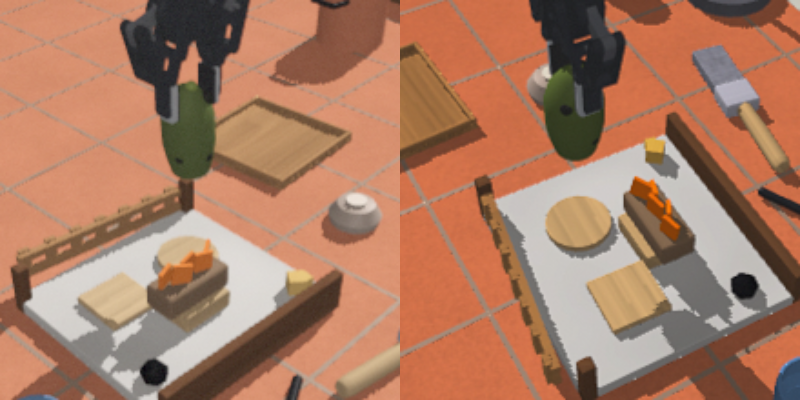

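The bomb is held upright and clear, and both stands are visible. Carrying it to the near spot on the mat.

```bash
python3 -m creep '[-0.035,-0.011,0,0,1,-0.075,-0.0235,0,0,1,-0.075,-0.0235,0,0,1,-0.075,-0.0235,0,0,1,-0.075,-0.0235,0,0,1,-0.075,-0.0235,0,0,1,-0.075,-0.0235,0,0,1,-0.075,-0.0235,0,0,1]'
python3 -m creep '[-0.075,-0.0235,0,0,1,-0.075,-0.0235,0,0,1,-0.045,-0.014,0,0,1,0,0,0.05,0,1,0,0,0.08,0,1,0,0,0.08,0,1,0,0,0.05,0,1,0,0,0.01,0,1]'
python3 -m creep '[0,0,0.016,0,1,0,0,0.008,0,1,0,0,0.006,0,1,0,0,0,0,1,0,0,0,0,1]'

```

```text
time: 12.03
position: [0.4763, -0.1852, 0.1574]
orientation: [0.723, 0.691, -0.001, -0.002]
contact_force: [0.7, -0.3, -3.3]
opening: 0.0442
time: 12.7
position: [0.4463, -0.2584, 0.046]
orientation: [0.723, 0.691, -0.001, -0.005]
contact_force: [-1.0, 1.1, -3.5]
opening: 0.0441
time: 13.12
position: [0.4512, -0.2619, 0.0401]
orientation: [0.723, 0.691, 0.0, 0.001]
contact_force: [0.3, 0.1, -3.5]
opening: 0.0442
```

```bash
python3 -m creep '[0,0,0.003,0,1,0,0,0.002,0,1,0,0,0,0,1]'

```

```text
time: 13.37
position: [0.4521, -0.2621, 0.0391]
orientation: [0.723, 0.691, 0.001, 0.002]
contact_force: [-0.4, 2.6, 7.3]
opening: 0.0444
```

```bash
python3 -m creep '[0,0,0,0,0,0,0,0,0,-0.5,0,0,0,0,-1,0,0,0,0,-1,0,0,0,0,-1,0,0,-0.04,0,-1,0,0,-0.08,0,-1,0,0,-0.09,0,-1]'
python3 -m creep '[0,0,-0.09,0,-1,0,0,-0.09,0,-1,0.04,0.015,-0.05,0,-1,0.08,0.03,-0.03,0,-1,0.08,0.03,0,0,-1,0.08,0.03,0,0,-1,0.08,0.03,0,0,-1,0.08,0.03,0,0,-1]'
python3 -m creep '[0.08,0.03,0,0,-1,0.07,0.025,0,0,-1,0,0,0,0,-1,0,0,0,0,-1]'
python3 - <<'E'
from h import *
im,c,s=snap('wrist','w3');print(s['position'],R.from_quat(s["orientation"]).as_matrix()[:2,0])
# pale wood of stands
hsv=cv2.cvtColor(im,cv2.COLOR_BGR2HSV)
for cn in blobs(im,(14,60,120),(24,160,255),250)[:8]:
    x,y,w,h=cv2.boundingRect(cn);(a,b),r,an=cv2.minAreaRect(cn)
    print((x,y,w,h),cv2.contourArea(cn),np.round((a,b),1),plane(c,(a,b),.023).round(4),np.round(r),round(an,1))
A,_,_=snap('scene')
cv2.imwrite("pics/w3j.png",np.hstack([im[0:420,60:560],cv2.resize(A[200:440,20:280],(300,420))]))
E
```

```text
time: 14.03
position: [0.4489, -0.2603, 0.1204]
orientation: [0.723, 0.691, -0.0, -0.002]
contact_force: [0.7, -1.1, 0.0]
opening: 0.0855
time: 14.7
position: [0.5248, -0.0872, 0.2254]
orientation: [0.723, 0.691, 0.0, 0.0]
contact_force: [1.1, -0.7, -0.0]
opening: 0.0852
time: 15.03
position: [0.5492, -0.0284, 0.2249]
orientation: [0.722, 0.692, -0.0, -0.0]
contact_force: [-0.6, -0.1, -0.2]
opening: 0.0857
[ 0.54922272 -0.02835911  0.22489707] [0.04202221 0.99911663]
(0, 43, 137, 155) 13127.0 [ 68. 120.] [ 0.4497 -0.2649  0.023 ] [136. 154.] 0.0
(261, 189, 109, 73) 3957.5 [315. 225.] [ 0.5611 -0.0368  0.023 ] [ 72. 108.] 90.0
(358, 184, 65, 65) 3247.5 [390. 216.] [0.5552 0.0378 0.023 ] [64. 64.] 90.0
(355, 398, 83, 23) 985.5 [396.5 409.2] [0.7807 0.0463 0.023 ] [82. 16.] 6.9
(296, 269, 82, 14) 618.5 [336.5 275.5] [ 0.6151 -0.0172  0.023 ] [13. 81.] 90.0
(73, 469, 50, 11) 256.5 [ 97.5 474. ] [ 0.8626 -0.3208  0.023 ] [10. 49.] 90.0
```

View pics/w3j.png

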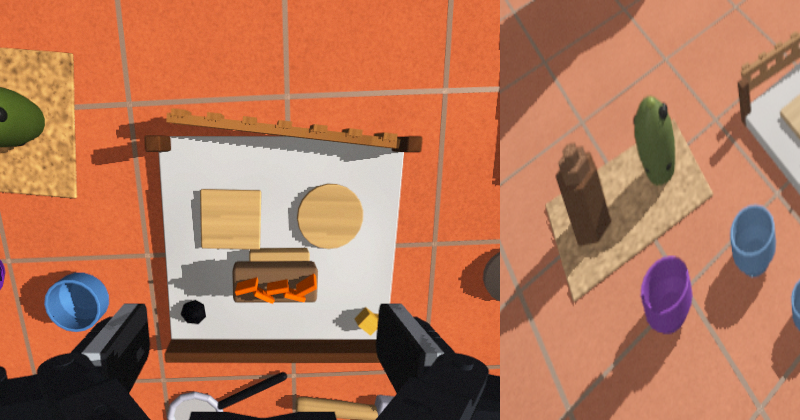

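Both stones stand upright on the mat. In w3 full-image pixels, the square stand's centre is at (290,218), the round stand's at (390,216), and the rock spans x 293–377 and y 261–303.

```bash
python3 - <<'E'
from h import *
s=get_state();W=TK("wrist",s)
print("sq",plane(W,(290.5,218.5),.023).round(4))
print("rock front bottom",plane(W,(335,261),.035).round(4),"back top",plane(W,(335,303),.061).round(4))
print("sides top",plane(W,(293,285),.061).round(4),plane(W,(377,285),.061).round(4))
print("riser front",plane(W,(309,249),.035).round(4),plane(W,(369,249),.035).round(4))
# side view correspondences: rock/riser front corners for height
B,CB,_=snap("side");A,CA,_=snap("scene")
cv2.imwrite("pics/d.png",np.hstack([cv2.resize(A[190:320,230:380],(450,390),interpolation=3),cv2.resize(B[190:320,270:400],(350,350),interpolation=3)[:390].copy() if 0 else cv2.resize(B[190:320,270:386],(348,390),interpolation=3)]))
E
```

```text
sq [ 0.5528 -0.0625  0.023 ]
rock front bottom [ 0.5952 -0.0204  0.035 ] back top [ 0.6286 -0.0225  0.061 ]
sides top [ 0.6087 -0.0609  0.061 ] [0.6123 0.0174 0.061 ]
riser front [ 0.5817 -0.0454  0.035 ] [0.5844 0.0134 0.035 ]
```

View pics/d.png

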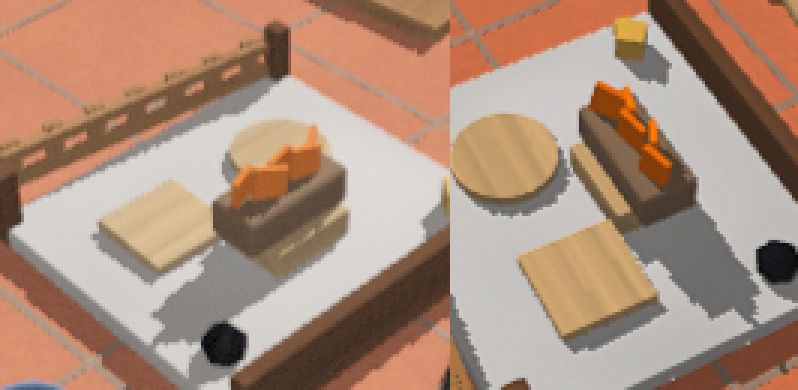

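```bash
python3 - <<'E'
from h import *
A=TK("scene");B=TK("side");W=TK("wrist")
a=lambda u,v:(230+u/3,190+v/3); b=lambda u,v:(270+(u-450)/3,190+v/3)
for n,p,q,w in(("rock front-top near",a(215,203),b(637,197),None),("rock back-top near",a(253,225),b(693,180),(294,303)),("sq near front? corner",a(160,271),b(567,336),None),("sq front-left",a(100,222),b(519,257),None)):
    r=tri(*([(A,p),(B,q)]+([(W,w)] if w else []))); print(n,r[0].round(4),round(r[1],4))
s=np.array(get_state()["position"]); Rm=R.from_quat(get_state()["orientation"]).as_matrix()
print("units",(Rm.T@(np.array([.611,-.0205,.12])-s)/.4).round(3))
E
```

```text
rock front-top near [ 0.5953 -0.0518  0.0557] 0.0022
rock back-top near [ 0.6278 -0.0591  0.0608] 0.0029
sq near front? corner [ 0.5444 -0.0587 -0.0306] 0.002
sq front-left [ 0.5236 -0.0627  0.028 ] 0.0244
units [0.033 0.155 0.263]
```

```bash
python3 -m creep '[0.011,0.052,0,0.077,-1,0,0.04,0,0.077,-1,0,0.03,0,0.077,-1,0,0,0,0.077,-1,0,0,0,0.077,-1,0,0,0,0.077,-1,0,0,0,0.077,-1,0,0,0,0.077,-1]'
python3 -m creep '[0,0,0.04,0.077,-1,0,0,0.08,0.077,-1,0,0,0.08,0.077,-1,0,0,0,0.077,-1,0,0,0,0.077,-1,0,0,0,0,-1,0,0,0,0,-1]'
python3 - <<'E'
from h import *
s=get_state();p=np.array(s["position"]); Rm=R.from_quat(s["orientation"]).as_matrix()
print(Rm[:2,0],s["joint_positions"].round(2),"units",(Rm.T@(np.array([.611,-.0205,.037])-p)/.4).round(4))
E
```

```text
time: 15.9
position: [0.597, -0.0338, 0.2252]
orientation: [0.962, 0.271, -0.0, 0.0]
contact_force: [-0.1, -0.7, -0.1]
opening: 0.0854
time: 16.48
position: [0.5973, -0.0334, 0.1454]
orientation: [1.0, -0.023, 0.0, 0.0]
contact_force: [-0.6, 0.3, 0.3]
opening: 0.0853
[ 0.99897134 -0.04534528] [-0.18  0.46 -0.15  0.97 -0.    1.44] units [ 0.0327 -0.0338  0.2709]
```

```bash
python3 -m creep '[0.033,-0.034,0.02,0,-1,0,0,0.07,0,-1,0,0,0.08,0,-1,0,0,0.06,0,-1,0,0,0.03,0,-1,0,0,0.011,0,-1,0,0,0,0,-1,0,0,0,0,-0.5]' 50
python3 -m creep '[0,0,0,0,0,0,0,0,0,0.5,0,0,0,0,1,0,0,0,0,1,0,0,0,0,1,0,0,0,0,1]'

```

```text
time: 17.15
position: [0.6123, -0.0197, 0.0382]
orientation: [1.0, -0.023, 0.001, 0.0]
contact_force: [0.2, 0.9, 0.1]
opening: 0.0755
time: 17.65
position: [0.6117, -0.0193, 0.0375]
orientation: [1.0, -0.023, 0.001, 0.0]
contact_force: [0.7, 0.2, 3.4]
opening: 0.0146
```

```bash
python3 - <<'E'
from h import *
A,_,_=snap('scene');B,_,_=snap('side');print(get_state()["opening"],get_state()["contact_force"])
cv2.imwrite("pics/e.png",np.hstack([cv2.resize(A[150:310,230:390],(400,400),interpolation=3),cv2.resize(B[170:330,250:410],(400,400),interpolation=3)]))
E
```

```text
0.014541120195350804 [ 0.26103559 -0.32150241  5.14381386]
```

View pics/e.png

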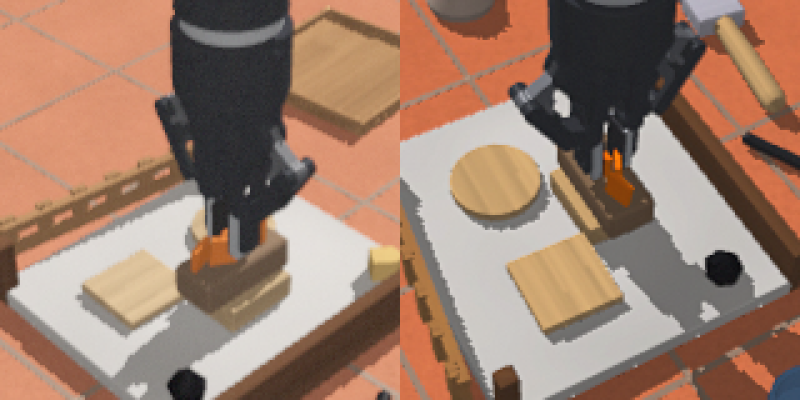

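The fingers closed on the crystals above the rock at 14.5 mm, and the rock is still level. The tips run about 20 mm higher than I assumed, so I'll open, go 18 mm lower and grip again.

```bash
python3 -m creep '[0,0,0,0,0.5,0,0,0,0,0,0,0,0,0,-0.5,0,0,0,0,-1,0,0,0,0,-1,0,0,0.02,0,-1,0,0,0.02,0,-1,0,0,0.005,0,-1]' 50
python3 -m creep '[0,0,0,0,-0.5,0,0,0,0,0,0,0,0,0,0.5,0,0,0,0,1,0,0,0,0,1,0,0,0,0,1]'

```

```text
time: 18.42
position: [0.6099, -0.0191, 0.0169]
orientation: [1.0, -0.023, -0.001, -0.0]
contact_force: [-0.9, 0.0, -0.2]
opening: 0.0851
time: 18.92
position: [0.6117, -0.0193, 0.0194]
orientation: [1.0, -0.023, 0.001, 0.0]
contact_force: [0.9, 0.3, 2.9]
opening: 0.0346
```

```bash
python3 -m creep '[0,0,-0.02,0,1,0,0,-0.05,0,1,0,0,-0.07,0,1,0,0,-0.07,0,1,0,0,-0.07,0,1,0,0,-0.04,0,1,-0.02,-0.037,0,0,1,-0.04,-0.073,0,0,1]'
python3 -m creep '[-0.04,-0.073,0,0,1,-0.04,-0.073,0,0,1,-0.04,-0.073,0,0,1,-0.04,-0.073,0,0,1,-0.04,-0.073,0,0,1,-0.04,-0.073,0,0,1,-0.04,-0.073,0,0,1,-0.03,-0.05,0,0,1]'
python3 -m creep '[0,0,0,0,1,0,0,0,0,1]'
python3 - <<'E'
from h import *
W,_,s=snap('wrist','w4');B,_,_=snap('side');print(s['position'],s['opening'],R.from_quat(s["orientation"]).as_matrix()[:2,0])
cv2.imwrite("pics/w4j.png",np.hstack([cv2.resize(W,(480,360)),cv2.resize(B[100:280,100:260],(320,360),interpolation=3)]))
E
```

```text
time: 19.58
position: [0.5912, 0.0238, 0.1481]
orientation: [1.0, -0.026, 0.002, 0.001]
contact_force: [0.5, 1.1, -2.5]
opening: 0.0347
time: 20.25
position: [0.4728, 0.2581, 0.146]
orientation: [1.0, -0.022, -0.001, -0.0]
contact_force: [0.6, -1.0, -2.9]
opening: 0.0348
time: 20.42
position: [0.4739, 0.2568, 0.1461]
orientation: [1.0, -0.022, -0.001, 0.0]
contact_force: [-0.5, 0.1, -1.5]
opening: 0.0343
[0.47387343 0.25675234 0.14611583] 0.034272658521372595 [ 0.9990526  -0.04348919]
```

View pics/w4j.png

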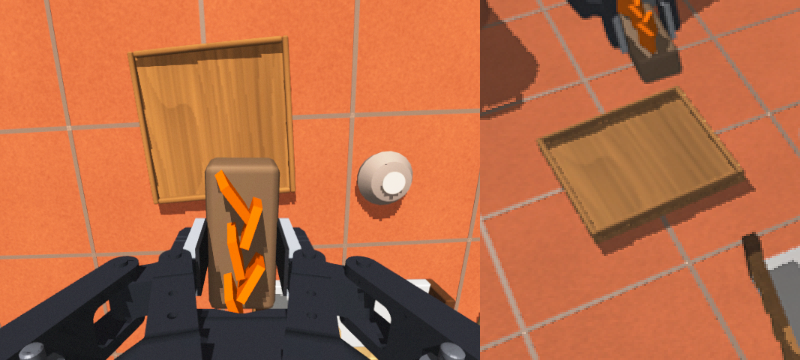

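The rock is held level. The tray rim corners in the w4 crop are (132,53), (287,38), (294,192) and (157,203).

```bash
python3 - <<'E'
from h import *
s=get_state();W=TK("wrist",s);k=4/3
P=[plane(W,(u*k,v*k),.014)[:2] for u,v in((132,53),(287,38),(294,192),(157,203))]
print(np.round(P,4),np.mean(P,0).round(4),(P[0]+P[2])/2,(P[1]+P[3])/2,[np.linalg.norm(P[i]-P[i-1]).round(3) for i in range(4)])
B=TK("side");Q=[plane(B,(100+(u-480)/2,100+v/2),.014)[:2] for u,v in((537,142),(680,88),(744,172),(599,238))]
print(np.round(Q,4),np.mean(Q,0).round(4),[np.linalg.norm(Q[i]-Q[i-1]).round(3) for i in range(4)])
Rm=R.from_quat(s["orientation"]).as_matrix()
# rock centre in tool frame
print("units",(Rm.T@(np.r_[np.mean(P,0),.03]-s["position"])/.4).round(4))
r=[plane(W,(u*k,v*k),s["position"][2]+.042)[:2] for u,v in((206,158),(280,158))]; print("rock far end top",np.round(r,4))
E
```

```text
[[0.372  0.3783]
 [0.5245 0.3841]
 [0.5309 0.2278]
 [0.3779 0.2221]] [0.4513 0.303 ] [0.45145079 0.30300399] [0.45122067 0.30309174] [np.float64(0.156), np.float64(0.153), np.float64(0.156), np.float64(0.153)]
[[0.3665 0.3753]
 [0.5258 0.3821]
 [0.5325 0.2273]
 [0.3785 0.2152]] [0.4508 0.3   ] [np.float64(0.161), np.float64(0.159), np.float64(0.155), np.float64(0.154)]
units [-0.0652 -0.1163  0.2908]
rock far end top [[0.4605 0.2993]
 [0.4942 0.2977]]
```

```bash
python3 -m creep '[-0.03,-0.05,0,0,1,-0.035,-0.058,0.03,0,1,0,0,0.08,0,1,0,0,0.08,0,1,0,0,0.08,0,1,0,0,0.06,0,1,0,0,0.025,0,1,0,0,0,0,1]'
python3 -m creep '[0,0,0.01,0,1,0,0,0.005,0,1,0,0,0,0,1,0,0,0,0,1]'

```

```text
time: 21.18
position: [0.4502, 0.2981, 0.0023]
orientation: [1.0, -0.024, -0.002, 0.001]
contact_force: [-1.1, 0.0, -2.0]
opening: 0.0348
time: 21.52
position: [0.4529, 0.3005, -0.0]
orientation: [1.0, -0.023, 0.001, -0.001]
contact_force: [0.5, 0.1, -1.9]
opening: 0.0348
```

```bash
python3 -m creep '[0,0,0.006,0,1,0,0,0.005,0,1,0,0,0.003,0,1,0,0,0,0,1,0,0,0,0,1]'

```

```text
time: 21.93
position: [0.4517, 0.3001, -0.0069]
orientation: [1.0, -0.023, -0.0, 0.0]
contact_force: [0.7, 0.1, -2.5]
opening: 0.0346
```

```bash
python3 -m creep '[0,0,0.004,0,1,0,0,0.003,0,1,0,0,0,0,1]'

```

```text
time: 22.18
position: [0.4519, 0.3001, -0.0096]
orientation: [1.0, -0.023, 0.0, -0.0]
contact_force: [-1.0, -0.1, -1.4]
opening: 0.0345
```

```bash
python3 -m creep '[0,0,0.003,0,1,0,0,0.002,0,1,0,0,0,0,1]'

```

```text
time: 22.43
position: [0.452, 0.3002, -0.0097]
orientation: [1.0, -0.023, 0.0, -0.0]
contact_force: [-5.6, -2.2, 17.3]
opening: 0.0348
```

```bash
python3 -m creep '[0,0,0,0,0.5,0,0,0,0,-0.2,0,0,0,0,-1,0,0,0,0,-1,0,0,0,0,-1,0,0,-0.04,0,-1,0,0,-0.08,0,-1,0,0,-0.09,0,-1]' 30
python3 -m creep '[0,0,-0.09,0,-1,0,0,-0.09,0,-1,0,0,-0.09,0,-1,0.015,0.03,-0.02,0,-1,0.0367,0.0917,0,0,-1,0.0367,0.0917,0,0,-1,0.0367,0.0917,0,0,-1,0.0367,0.0917,0,0,-1]'
python3 -m creep '[0.0367,0.0917,0,0,-1,0.0367,0.0917,0,0,-1,0.0367,0.0917,0,0,-1,0.0367,0.0917,0,0,-1,0.0367,0.0917,0,0,-1,0.0367,0.0917,0,0,-1,0.0367,0.0917,0,0,-1,0.0367,0.0917,0,0,-1]'
python3 -m creep '[0.03,0.08,0,0,-1,0.02,0.04,0,0,-1,0,0,0,0,-1,0,0,0,0,-1]'
python3 - <<'E'
from h import *
W,c,s=snap('wrist','w5');B,_,_=snap('side');print(s['position'],R.from_quat(s["orientation"]).as_matrix()[:2,0])
for cn in blobs(W,(95,90,60),(125,255,255),200)[:4]:
    x,y,w,h=cv2.boundingRect(cn); print((x,y,w,h),plane(c,(x+w/2,y+h/2),.035).round(4))
cv2.imwrite("pics/w5j.png",np.hstack([cv2.resize(W,(480,360)),cv2.resize(B[100:280,100:260],(320,360),interpolation=3)]))
E
```

```text
time: 23.1
position: [0.45, 0.2991, 0.0713]
orientation: [1.0, -0.023, -0.002, 0.001]
contact_force: [1.5, 0.7, 0.1]
opening: 0.0851
time: 23.77
position: [0.5094, 0.1371, 0.1884]
orientation: [1.0, -0.023, 0.0, -0.0]
contact_force: [1.1, -0.0, -0.4]
opening: 0.0857
time: 24.43
position: [0.6129, -0.162, 0.188]
orientation: [1.0, -0.023, -0.0, -0.0]
contact_force: [1.1, 0.3, -0.2]
opening: 0.0858
time: 24.77
position: [0.6302, -0.2098, 0.1873]
orientation: [1.0, -0.024, -0.001, -0.0]
contact_force: [-0.1, 0.2, 0.5]
opening: 0.0854
[ 0.6301547  -0.20981993  0.18728915] [ 0.99882021 -0.04854512]
(296, 205, 66, 68) [ 0.6342 -0.2253  0.035 ]
(412, 197, 53, 51) [ 0.7293 -0.2153  0.035 ]
```

View pics/w5j.png

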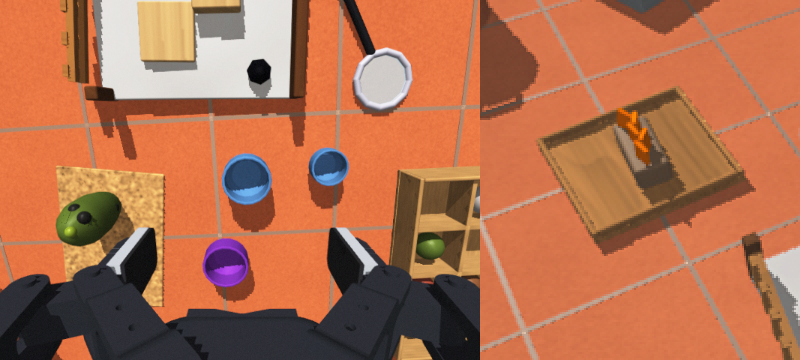

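Wulfenite sits upright in the middle of the tray. The large blue bowl is at w5 crop (247,178); descending on it.

```bash
python3 -m creep '[0.014,0.031,0.03,0,-1,0,0,0.08,0,-1,0,0,0.09,0,-1,0,0,0.09,0,-1,0,0,0.08,0,-1,0,0,0.06,0,-1,0,0,0.03,0,-1,0,0,0.02,0,-1]' 25
python3 -m creep '[0,0,0,0,-1,0,0,0,0,-0.4,0,0,0,0,0,0,0,0,0,0.5,0,0,0,0,1,0,0,0,0,1,0,0,0,0,1]'

```

```text
time: 25.53
position: [0.6342, -0.2203, -0.0059]
orientation: [1.0, -0.023, -0.002, -0.001]
contact_force: [-0.3, 0.7, -0.1]
opening: 0.0855
time: 26.12
position: [0.637, -0.2223, -0.0011]
orientation: [1.0, -0.023, 0.002, 0.001]
contact_force: [-1.3, 0.3, 5.9]
opening: 0.0565
```

```bash
python3 -m creep '[0,0,-0.03,0,1,0,0,-0.06,0,1,0,0,-0.08,0,1,0,0,-0.08,0,1,0,0,-0.08,0,1,0,0,-0.06,0,1,0,0,-0.03,0,1,-0.01,-0.05,0,0,1]'
python3 -m creep '[-0.011,-0.063,0,0,1,-0.011,-0.063,0,0,1,-0.011,-0.063,0,0,1,-0.011,-0.063,0,0,1,0,0,0,0,1,0,0,0,0,1]'
python3 - <<'E'
from h import *
W,c,s=snap('wrist','w6');print(s['position'],s['opening'],R.from_quat(s["orientation"]).as_matrix()[:2,0])
for cn in blobs(W,(14,60,120),(24,160,255),400)[:6]:
    (a,b),r,an=cv2.minAreaRect(cn);x=cv2.approxPolyDP(cn,5,True)[:,0]
    print(cv2.contourArea(cn),np.round((a,b),1),plane(c,(a,b),.023).round(4),plane(c,(a,b),.035).round(4),x.tolist() if len(x)<9 else len(x))
cv2.imwrite("pics/w6s.png",W)
E
```

```text
time: 26.78
position: [0.6352, -0.2056, 0.1699]
orientation: [1.0, -0.025, 0.004, 0.003]
contact_force: [1.0, 0.5, -1.4]
opening: 0.0562
time: 27.28
position: [0.6195, -0.0987, 0.1656]
orientation: [1.0, -0.022, 0.0, 0.0]
contact_force: [0.6, -1.5, -0.9]
opening: 0.0559
[ 0.61953643 -0.09869068  0.16555918] 0.055905023193107195 [ 0.99901603 -0.0443422 ]
10433.5 [273. 147.] [ 0.5825 -0.0345  0.023 ] [ 0.584  -0.0344  0.035 ] [[340, 77], [274, 78], [276, 145], [205, 145], [210, 217], [278, 218], [279, 158], [341, 156]]
6170.5 [232.  49.] [0.5571 0.0387 0.023 ] [0.5596 0.0359 0.035 ] [[224, 3], [198, 18], [189, 52], [202, 82], [239, 95], [268, 76], [275, 48], [256, 12]]
2937.5 [590.  378.5] [ 0.8683 -0.2609  0.023 ] [ 0.8588 -0.2522  0.035 ] [[639, 421], [639, 336], [541, 342], [542, 351], [546, 346], [573, 373], [637, 369], [630, 414]]
2222.0 [530.   43.7] [0.782  0.0333 0.023 ] [0.7759 0.0307 0.035 ] [[552, 0], [527, 0], [511, 88], [532, 86]]
1048.5 [134.5 347.5] [ 0.44  -0.207  0.023] [ 0.447  -0.2004  0.035 ] [[95, 336], [97, 354], [132, 347], [142, 360], [167, 355], [174, 342]]
665.0 [147.9 458.1] [ 0.4302 -0.3333  0.023 ] [ 0.4375 -0.3219  0.035 ] [[172, 426], [114, 479], [137, 479], [167, 438], [167, 448], [174, 449]]
```

View pics/w6s.png

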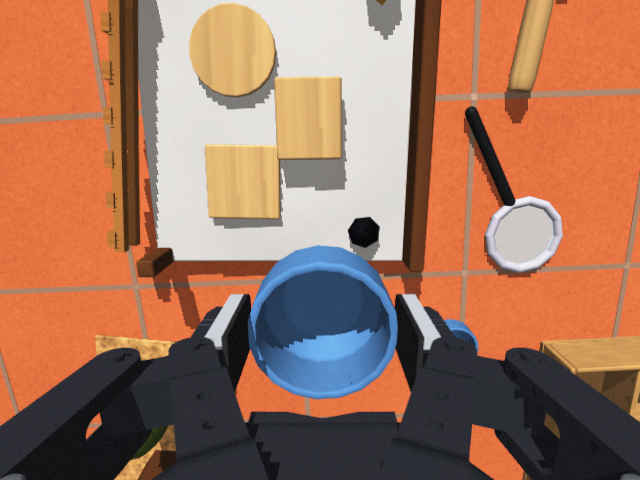

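The bowl is held level, with its rim centred at (323,321). The bare riser's corners are (274,78), (340,77), (341,157) and (278,158).

```bash
python3 - <<'E'
from h import *
s=get_state();W=TK("wrist",s)
m=lambda L,z:(np.round([plane(W,p,z)[:2] for p in L],4).tolist(),np.mean([plane(W,p,z)[:2] for p in L],0).round(4))
print("riser",m(((274,78),(340,77),(341,157),(278,158)),.035))
print("square",m(((205,145),(278,145),(279,218),(209,217)),.023)[1],"round",plane(W,(232,49),.023))
b=plane(W,(323,321),s["position"][2]+.042);print("bowl",b)
im=cv2.imread("pics/w6s.png")
for cn in blobs(im,(95,60,40),(125,255,255),2000)[:1]:
    x,y,w,h=cv2.boundingRect(cn);print(x,y,w,h)
E
```

```text
riser ([[0.589, 0.0136], [0.6374, 0.012], [0.6361, -0.0455], [0.5876, -0.044]], array([ 0.6125, -0.016 ]))
square [ 0.5561 -0.062 ] round [0.55766198 0.03754865 0.023     ]
bowl [ 0.61947663 -0.09789148  0.20739918]
248 246 150 153
```

```bash
python3 -m creep '[-0.01,-0.07,0,0,1,-0.01,-0.07,0,0,1,-0.01,-0.064,0,0,1,0,0,0.06,0,1,0,0,0.08,0,1,0,0,0.08,0,1,0,0,0.06,0,1,0,0,0.025,0,1]'
python3 -m creep '[0,0,0,0,1,0,0,0,0,1]'

```

```text
time: 28.0
position: [0.6091, -0.0188, 0.0389]
orientation: [1.0, -0.024, -0.003, -0.0]
contact_force: [0.2, 0.1, -2.0]
opening: 0.0563
time: 28.17
position: [0.6119, -0.0187, 0.0429]
orientation: [1.0, -0.024, 0.0, 0.0]
contact_force: [-0.1, 0.3, -0.8]
opening: 0.0566
```

```bash
python3 -m creep '[-0.002,-0.005,0.01,0,1,0,0,0.008,0,1,0,0,0.003,0,1,0,0,0,0,1]'

```

```text
time: 28.5
position: [0.611, -0.0158, 0.0345]
orientation: [1.0, -0.023, 0.0, 0.0]
contact_force: [0.6, -0.4, -1.5]
opening: 0.0562
```

```bash
python3 -m creep '[0,0,0.003,0,1,0,0,0.002,0,1,0,0,0,0,1]'

```

```text
time: 28.75
position: [0.6112, -0.0158, 0.0338]
orientation: [1.0, -0.023, 0.001, 0.0]
contact_force: [-3.6, 0.9, 9.2]
opening: 0.0565
```

```bash
python3 -m creep '[0,0,0,0,0.2,0,0,0,0,-0.3,0,0,0,0,-1,0,0,0,0,-1,0,0,0,0,-1,0,0,-0.04,0,-1,0,0,-0.08,0,-1,0,0,-0.09,0,-1]'
python3 -m creep '[0,0,-0.09,-0.077,-1,0,0,-0.09,-0.077,-1,0,0,-0.04,-0.077,-1,0,0,0,-0.077,-1,0,0,0,-0.077,-1,0,0,0,-0.077,-1,0,0,0,-0.077,-1,0,0,0,-0.077,-1]'
python3 -m creep '[0,0,0,-0.077,-1,0,0,0,-0.077,-1,0,0,0,-0.077,-1,0,0,0,-0.077,-1,0,0,0,-0.077,-1,-0.04,-0.017,0,0,-1,-0.085,-0.037,0,0,-1,-0.085,-0.037,0,0,-1]'
python3 - <<'E'
from h import *
W,c,s=snap('wrist','w7');print(s['position'],R.from_quat(s["orientation"]).as_matrix()[:2,0])
for cn in blobs(W,(95,90,60),(125,255,255),200)[:4]:
    x,y,w,h=cv2.boundingRect(cn); print((x,y,w,h),plane(c,(x+w/2,y+h/2),.055).round(4))
B,_,_=snap('side'); cv2.imwrite("pics/w7j.png",np.hstack([cv2.resize(W,(480,360)),cv2.resize(B[190:350,250:392],(320,360),interpolation=3)]))
E
```

```text
time: 29.42
position: [0.6086, -0.0156, 0.1146]
orientation: [1.0, -0.023, -0.003, -0.0]
contact_force: [0.9, 0.3, 0.8]
opening: 0.0853
time: 30.08
position: [0.6106, -0.0158, 0.2038]
orientation: [0.895, 0.447, -0.0, -0.0]
contact_force: [-0.0, -0.3, -0.0]
opening: 0.0855
time: 30.75
position: [0.5703, -0.098, 0.2036]
orientation: [0.722, 0.692, -0.0, -0.0]
contact_force: [1.0, -0.3, -0.6]
opening: 0.0853
[ 0.57032736 -0.09801832  0.20357543] [0.0420651  0.99911487]
(379, 232, 69, 70) [ 0.6125 -0.0201  0.055 ]
(195, 350, 40, 43) [ 0.7095 -0.2073  0.055 ]
```

View pics/w7j.png

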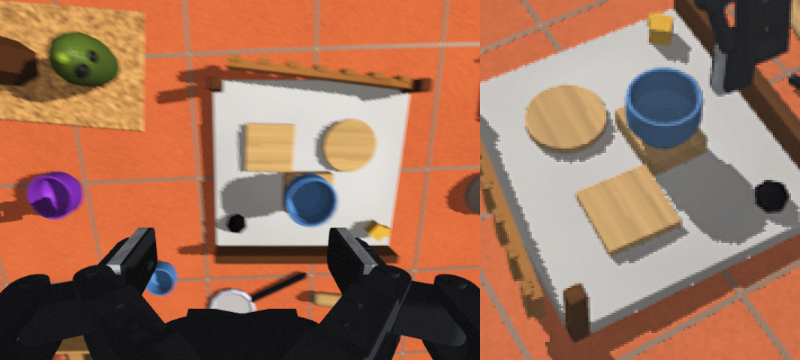

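The bowl sits upright and centred on the riser: its centre in w7 is x≈311 and the riser's front edge spans 286–331. Next I'll fetch the quartz.

```bash
python3 -m creep '[-0.085,-0.037,0,0,-1,-0.085,-0.037,0,0,-1,-0.085,-0.037,0,0,-1,-0.085,-0.037,0,0,-1,-0.085,-0.037,0,0,-1,-0.085,-0.037,0,0,-1,-0.085,-0.037,0,0,-1,-0.04,-0.017,0,0,-1]'
python3 -m creep '[0,0,0,0,-1,0,0,0,0,-1]'
python3 - <<'E'
from h import *
s=get_state();p=np.array(s["position"]); Rm=R.from_quat(s["orientation"]).as_matrix()
print(Rm[:2,0],"units",(Rm.T@(np.array([.4418,-.365,.038])-p)/.4).round(4))
E
```

```text
time: 31.52
position: [0.4473, -0.3502, 0.2039]
orientation: [0.724, 0.69, -0.001, 0.0]
contact_force: [0.6, 0.3, 0.7]
opening: 0.0852
time: 31.68
position: [0.4487, -0.3472, 0.2037]
orientation: [0.724, 0.69, 0.0, -0.0]
contact_force: [-0.7, 0.3, 0.2]
opening: 0.0855
[0.04696187 0.99889635] units [-0.0456 -0.0152  0.4143]
```

```bash
python3 -m creep '[-0.046,-0.015,0.03,0,-1,0,0,0.08,0,-1,0,0,0.09,0,-1,0,0,0.09,0,-1,0,0,0.08,0,-1,0,0,0.045,0,-1,0,0,0.018,0,-1,0,0,0,0,-1]' 60
python3 -m creep '[0,0,0,0,-0.4,0,0,0,0,0,0,0,0,0,0.5,0,0,0,0,1,0,0,0,0,1,0,0,0,0,1,0,0,0,0,1]'

```

```text
time: 32.35
position: [0.4417, -0.3624, 0.029]
orientation: [0.722, 0.692, 0.0, -0.002]
contact_force: [-0.1, -0.2, -0.4]
opening: 0.0852
time: 32.93
position: [0.4432, -0.3657, 0.033]
orientation: [0.723, 0.691, 0.0, 0.002]
contact_force: [-0.4, 1.5, 6.2]
opening: 0.0446
```

```bash
python3 -m creep '[0,0,-0.02,0,1,0,0,-0.05,0,1,0,0,-0.07,0,1,0,0,-0.08,0,1,0,0,-0.07,0,1,0,0,-0.04,0,1,0.03,0.01,0,0,1,0.075,0.024,0,0,1]'
python3 -m creep '[0.08,0.026,0,0,1,0.08,0.026,0,0,1,0.08,0.026,0,0,1,0.08,0.026,0,0,1,0.08,0.026,0,0,1,0.08,0.026,0,0,1,0.08,0.026,0,0,1,0.07,0.022,0,0,1]'
python3 -m creep '[0.025,0.008,0,0,1,0,0,0,0,1,0,0,0,0,1]'
python3 - <<'E'
from h import *
s=get_state();p=np.array(s["position"]); Rm=R.from_quat(s["orientation"]).as_matrix()
print(Rm[:2,0],s["opening"],"units",(Rm.T@(np.array([.556,-.0615,.051])-p)/.4).round(4))
E
```

```text
time: 33.6
position: [0.4576, -0.3265, 0.164]
orientation: [0.725, 0.689, -0.001, 0.002]
contact_force: [1.8, 0.3, -3.9]
opening: 0.0442
time: 34.27
position: [0.5495, -0.0723, 0.1616]
orientation: [0.723, 0.691, -0.0, -0.001]
contact_force: [0.9, -0.3, -3.5]
opening: 0.0449
time: 34.52
position: [0.553, -0.0649, 0.1619]
orientation: [0.722, 0.692, -0.001, -0.001]
contact_force: [0.2, -0.1, -3.6]
opening: 0.0441
[0.04357834 0.99904997] 0.044117182729346914 units [0.0089 0.0077 0.2772]
```

```bash
python3 -m creep '[0.009,0.0077,0.02,0,1,0,0,0.07,0,1,0,0,0.08,0,1,0,0,0.06,0,1,0,0,0.03,0,1,0,0,0.007,0,1,0,0,0,0,1,0,0,0,0,1]'

```

```text
time: 35.18
position: [0.5576, -0.0631, 0.0564]
orientation: [0.723, 0.69, 0.0, 0.0]
contact_force: [0.8, -0.0, -4.0]
opening: 0.0446
```

```bash
python3 -m creep '[0.003,-0.003,0.008,0,1,0,0,0.004,0,1,0,0,0,0,1]'

```

```text
time: 35.43
position: [0.557, -0.0612, 0.0522]
orientation: [0.723, 0.691, 0.001, 0.001]
contact_force: [0.9, -0.3, -1.6]
opening: 0.0443
```

```bash
python3 -m creep '[0,0,0.003,0,1,0,0,0.002,0,1,0,0,0,0,1]'

```

```text
time: 35.68
position: [0.5577, -0.0611, 0.052]
orientation: [0.723, 0.691, 0.001, 0.002]
contact_force: [-3.0, 1.8, 12.3]
opening: 0.0445
```

```bash
python3 -m creep '[0,0,0,0,0.2,0,0,0,0,-0.3,0,0,0,0,-1,0,0,0,0,-1,0,0,0,0,-1,0,0,-0.04,0,-1,0,0,-0.08,0,-1,0,0,-0.09,0,-1]'
python3 -m creep '[0,0,-0.08,0,-1,0,0,-0.05,0,-1,-0.04,-0.019,0,0,-1,-0.08,-0.038,0,0,-1,-0.08,-0.038,0,0,-1,-0.08,-0.038,0,0,-1,-0.08,-0.038,0,0,-1,-0.08,-0.038,0,0,-1]'
python3 -m creep '[-0.055,-0.025,0,0,-1,-0.018,-0.008,0,0,-1,0,0,0,0,-1,0,0,0,0,-1]'
python3 - <<'E'
from h import *
s=get_state();p=np.array(s["position"]); Rm=R.from_quat(s["orientation"]).as_matrix()
print(Rm[:2,0],"units",(Rm.T@(np.array([.452,-.262,.026])-p)/.4).round(4))
E
```

```text
time: 36.35
position: [0.5541, -0.0606, 0.1321]
orientation: [0.723, 0.691, -0.001, -0.002]
contact_force: [1.5, 0.1, -0.9]
opening: 0.0857
time: 37.02
position: [0.4636, -0.2342, 0.1851]
orientation: [0.723, 0.691, -0.0, 0.0]
contact_force: [-0.0, 0.3, 0.2]
opening: 0.0857
time: 37.35
position: [0.4501, -0.2613, 0.185]
orientation: [0.723, 0.691, 0.0, -0.0]
contact_force: [0.4, -0.2, -0.8]
opening: 0.0858
[0.04577885 0.9989512 ] units [-0.0019  0.0048  0.3975]
```

```bash
python3 -m creep '[-0.002,0.005,0.03,0,-1,0,0,0.08,0,-1,0,0,0.09,0,-1,0,0,0.09,0,-1,0,0,0.06,0,-1,0,0,0.035,0,-1,0,0,0.012,0,-1,0,0,0,0,-1]' 60
python3 -m creep '[0,0,0,0,-0.4,0,0,0,0,0,0,0,0,0,0.5,0,0,0,0,1,0,0,0,0,1,0,0,0,0,1,0,0,0,0,1]'

```

```text
time: 38.02
position: [0.4518, -0.2605, 0.0252]
orientation: [0.722, 0.692, -0.0, -0.001]
contact_force: [-0.7, -0.8, 0.2]
opening: 0.0855
time: 38.6
position: [0.4535, -0.2627, 0.0283]
orientation: [0.723, 0.691, 0.001, 0.001]
contact_force: [0.4, 2.2, 9.1]
opening: 0.0487
```

```bash
python3 -m creep '[0,0,-0.02,0,1,0,0,-0.05,0,1,0,0,-0.08,0,1,0,0,-0.08,0,1,0,0,-0.08,0,1,0,0,-0.06,0,1,0,0,-0.03,0,1,0,0,0,0,1]'
python3 -m creep '[0.03,0.009,0,0,1,0.075,0.023,0,0,1,0.08,0.024,0,0,1,0.08,0.024,0,0,1,0.08,0.024,0,0,1,0.08,0.024,0,0,1,0.08,0.024,0,0,1,0.08,0.024,0,0,1]'
python3 -m creep '[0.08,0.024,0,0,1,0.07,0.022,0,0,1,0.025,0.009,0,0,1,0,0,0,0,1,0,0,0,0,1]'
python3 - <<'E'
from h import *
s=get_state();p=np.array(s["position"]); Rm=R.from_quat(s["orientation"]).as_matrix()
print(Rm[:2,0],s["opening"],"units",(Rm.T@(np.array([.560,.038,.047])-p)/.4).round(4))
W,c,s=snap('wrist','w8')
B,CB,_=snap("side");A,CA,_=snap("scene","s8");q=[]
for im,cc in((A,CA),(B,CB)):
    b=blobs(im,(30,70,20),(50,255,140),100)[0];x,y,w,h=cv2.boundingRect(b);print(x,y,w,h);q.append((cc,(x+w/2,y+h/2)))
print("bomb seen",tri(*q))
E
```

```text
time: 39.27
position: [0.4537, -0.264, 0.1903]
orientation: [0.723, 0.691, 0.0, 0.003]
contact_force: [0.2, -0.6, -3.2]
opening: 0.0487
time: 39.93
position: [0.5317, -0.0294, 0.1846]
orientation: [0.723, 0.691, -0.001, -0.001]
contact_force: [1.0, -0.9, -2.7]
opening: 0.049
time: 40.35
position: [0.5568, 0.0376, 0.1849]
orientation: [0.722, 0.692, -0.001, -0.001]
contact_force: [-0.3, 0.3, -3.9]
opening: 0.0486
[0.04360123 0.99904877] 0.04859599882368302 units [0.0016 0.009  0.3447]
306 126 30 55
264 139 34 55
bomb seen (array([0.55432923, 0.03777923, 0.20559106]), np.float64(0.0003579511782592657))
```

```bash
python3 -m creep '[0.001,0.008,0.02,0,1,0,0,0.07,0,1,0,0,0.08,0,1,0,0,0.08,0,1,0,0,0.05,0,1,0,0,0.025,0,1,0,0,0.01,0,1,0,0,0,0,1]'
python3 -m creep '[0,0,0,0,1]'

```

```text
time: 41.17
position: [0.5611, 0.0367, 0.0519]
orientation: [0.723, 0.691, -0.0, -0.0]
contact_force: [0.1, 0.3, -3.7]
opening: 0.0485
time: 41.25
position: [0.5624, 0.0369, 0.0534]
orientation: [0.723, 0.691, 0.001, 0.001]
contact_force: [-0.1, -0.8, -2.5]
opening: 0.0484
```

```bash
python3 -m creep '[0.003,-0.004,0.008,0,1,0,0,0.004,0,1,0,0,0,0,1]'

```

```text
time: 41.5
position: [0.56, 0.0386, 0.0481]
orientation: [0.723, 0.691, 0.0, 0.0]
contact_force: [0.5, 0.1, -3.3]
opening: 0.0483
```

```bash
python3 -m creep '[0,0,0.003,0,1,0,0,0.002,0,1,0,0,0,0,1]'

```

```text
time: 41.75
position: [0.5613, 0.0386, 0.0474]
orientation: [0.723, 0.691, 0.001, 0.001]
contact_force: [-2.2, 0.1, 6.2]
opening: 0.0484
```

Contact made. Releasing, rising, backing off and checking.

```bash
python3 -m creep '[0,0,0,0,0.2,0,0,0,0,-0.3,0,0,0,0,-1,0,0,0,0,-1,0,0,0,0,-1,0,0,-0.04,0,-1,0,0,-0.08,0,-1,0,0,-0.09,0,-1]'
python3 -m creep '[0,0,-0.09,0,-1,0,0,-0.09,0,-1,0,0,-0.06,0,-1,-0.03,-0.03,0,0,-1,-0.06,-0.05,0,0,-1,-0.03,-0.02,0,0,-1,0,0,0,0,-1,0,0,0,0,-1]'
python3 - <<'E'
from h import *
W,c,s=snap('wrist','w9');print(s['position'])
B,CB,_=snap("side","si9");A,CA,_=snap("scene","s9")
cv2.imwrite("pics/f.png",np.vstack([cv2.resize(W[60:360,130:530],(800,600))[:600]])) if 0 else None
cv2.imwrite("pics/f.png",np.hstack([cv2.resize(W[80:380,150:450],(400,400)),cv2.resize(B[130:350,190:410],(400,400),interpolation=3)]))
q=[]
for im,cc in((A,CA),(B,CB)):
    b=blobs(im,(30,70,20),(50,255,140),100)[0];x,y,w,h=cv2.boundingRect(b);q.append((cc,(x+w/2,y+h/2)))
print("bomb",tri(*q))
E
```

```text
time: 42.42
position: [0.5577, 0.0386, 0.1286]
orientation: [0.723, 0.691, -0.002, -0.002]
contact_force: [0.4, 0.3, 0.9]
opening: 0.0856
time: 43.08
position: [0.5176, -0.008, 0.2256]
orientation: [0.723, 0.69, 0.0, -0.0]
contact_force: [0.3, -0.3, 0.3]
opening: 0.0857
[ 0.51760241 -0.00798131  0.22559272]
bomb (array([0.55779073, 0.04199501, 0.07131945]), np.float64(0.0025925089461281384))
```

View pics/f.png

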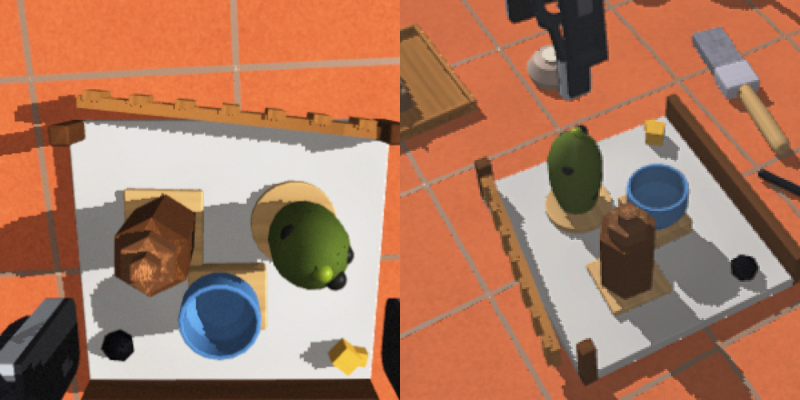

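All three stand upright. The bowl looks slightly to the left of the riser in the wrist view, so I'll check it by numbers.

```bash
python3 - <<'E'
from h import *
s=get_state();W=TK("wrist",s);f=lambda u,v:(150+u*.75,80+v*.75)
print("riser front-right corner",plane(W,f(267,264),.035).round(4),"right edge lower",plane(W,f(267,320),.035).round(4))
im=cv2.imread("pics/w9.png");b=[x for x in blobs(im,(95,80,30),(125,255,255),800)][0];x,y,w,h=cv2.boundingRect(b)
print(x,y,w,h,"bowl bbox centre at rim z",plane(W,(x+w/2,y+h/2),.075).round(4),plane(W,f(220,314),.075).round(4))
for n,fl in(("scene","pics/s9.png"),("side","pics/si9.png")):
    i=cv2.imread(fl)
    for b in blobs(i,(95,80,30),(125,255,255),150)[:5]:
        x,y,w,h=cv2.boundingRect(b);p=plane(TK(n),(x+w/2,y+h/2),.055)
        if .5<p[0]<.7 and abs(p[1])<.1: print(n,(x,y,w,h),p.round(4))
i0=cv2.imread("pics/w7.png")
E
```

```text
riser front-right corner [0.5835 0.0173 0.035 ] right edge lower [0.6295 0.0161 0.035 ]
284 285 62 65 bowl bbox centre at rim z [ 0.6059 -0.0184  0.075 ] [ 0.6039 -0.0183  0.075 ]
scene (306, 234, 32, 34) [ 0.6084 -0.0165  0.055 ]
side (315, 220, 34, 36) [ 0.6159 -0.0164  0.055 ]
```

```bash
python3 -c "
from rig import job,get_state
print(get_state()['time']); print(job.job_done())"
```

```text
43.2333
the job is handed in; nothing more can be done
None
```

The job is done and handed in at 43.2 s. The quartz and then the bomb went to the mat. The wulfenite went to the middle of the tray and the larger blue bowl onto the riser. Last, the quartz went back to the square stand and the bomb to the round one.

**Last checks:** the final pictures show the quartz, bomb and bowl upright in their places. The wulfenite was upright in the tray when I looked just after placing it. The gripper was open and clear of everything.

**Slips and disagreements:**
- **First wulfenite grip:** the fingers closed on the crystals above the rock, because the tips run about 20 mm higher than I had assumed. I opened, went lower and gripped the rock; it stayed level.
- **Bowl centring:** the last wrist view puts the bowl 3–4 mm off the riser's middle, while the other estimates put it within about 3 mm. I left it as it was.
- **Bomb centring:** the last two-view measurement put the bomb about 4 mm to the left of the stand's middle. Its mask may be pulled off by the olivine spots, and where I set it down agreed to about 1 mm, so I left it too.

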